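# Press the cap mat home on the deep-well plate

### The arm

A 6-joint arm with a two-finger parallel gripper is mounted at the origin on the work surface. World frame = base frame: x ahead of the robot, y to its left, z up, the work surface at z = 0. Lengths are in m, angles in rad, forces in N, time in s.
With the tool pointing down it reaches from about 0.375 to 0.975 m from the base axis. Payload 3.8 kg.
Tool frame: the origin (TCP) lies at the very end of the fingers, on their centre line; the grasp point (between the pads) lies 19 mm behind it; z points along the fingers, y is the line along which they close (so a half turn about z gives the same grasp; the last joint's range is limited). The gripper opens to 85 mm and grips with 20 to 120 N. Pads are 22 mm wide; open, the fingers measure 114 mm over their backs; the gripper's body (76 mm by 85 mm) begins 54 mm behind the grasp point. The pads swing forward as they close: fully open they stand 13 mm farther back than shut.
Start: joints at [1.069, 0.264, 1.604, -0, 1.274, -0.037], TCP at [0.303, 0.603, 0.231] pointing down, gripper open.
Joint ranges: [-2.63, 2.63], [-0.94, 2.18], [0.31, 2.57], [-1.31, 4.45], [0, 2.66], [-2.55, 2.55]. Speed limits (rad/s): [2.57, 2.57, 3.14, 3.14, 3.14, 3.14].

### API

Orientations are given as a rotation vector (axis times angle).
In Python, from workcell import bot gives the robot as it stands. The module is installed in compiled form; this text tells all that it offers.
- The arm moves only by the shell command python3 -m jog 'ROWS' [OPENING] [FORCE]. ROWS is a JSON list of rows, 1 to 5 of them, each of 4 numbers: dx, dy, dz in fractions of the full range, 1 being 40 cm, then a turn about the tool's z in normalised numbers (1 is 4 rad); each row shifts and turns the commanded pose from where the row before left it, along the tool's axes as they then stand; what a row does not reach is not made up. A row lasts 1/8 s, in which the tool goes at most 0.0625 m and 0.188 rad, less where a joint would pass 70% of its speed; a pose out of reach is approached as far as the arm can. OPENING is the opening from 0.0 (shut) to 1.0 (fully open), set as the command begins (- or left out keeps the last). The fingers move at their own pace and stop on an object; FORCE is the grip in N (left out, the last holds). Time passes only in rows, so rows that do not move let the fingers close. It prints the time, the measured TCP pose, the force, the opening and the grip force at its end. Input that does not fit is refused with a message, and nothing moves.
- bot.read_state(): the state, without advancing time (a new reading comes with each control period).
- bot.read_camera(name): name is "scene" or "top" or "wrist"; returns the picture (400x640x3 uint8, red, green, blue); there is no depth.
- bot.camera_info(name): a dict with "intrinsics" (3x3 intrinsics, pixels), "extrinsics" (4x4, takes a point from camera to world coordinates). Camera axes: x right, y down, z forward; pixel columns grow to the right and rows downward; lengths in m; the calibration is good to about 2 mm. The wrist camera is an equidistant fisheye: a pixel r from the principal point sees the ray r / f radians off the axis. A picture is of the moment at which its call begins: read the wrist's pose just before it. camera_info takes no time and is no camera call; for the wrist camera it gives the pose at the moment of the call.
- bot.finish_job(): hands the job in; it is judged then, once.
Trained networks look in the newest picture that a camera, given by its name, has taken for a name from the list of things; names that differ only in an ending like _2 or _b are one class to them, and where a whole thing is asked for, a point or a joint stands for the part that bears it (a point fixed in the world has none). Each returns a list of dicts, best first, with "conf" (0 to 1); they miss things now and then, are a little off and sometimes report something else, mostly with a low value. They report only what shows in the picture. A call takes as long as a camera call.
- bot.search_frame(camera, thing): "box" ([left, top, right, bottom] in pixels, round what is visible of it).
- bot.regions_of(camera, thing): "pixels" (400x640 bool, what is visible of it) and "box" ([left, top, right, bottom] in pixels, round what is visible of it).
- bot.spot_point(camera, thing): "pixel" ([row, column] in pixels: a listed point, or the origin of a listed thing).
The state is a dict: "time": time; "q": joint angles; "joint_vel": joint speeds; "joint_torque": joint torques, N m; "tool_pos": TCP position; "tcp_rot": TCP orientation; "wrist_force": force on the tool from outside, world axes, zero at the start; "torque": the same for the moment, N m; "width": opening from 0.0 (shut) to 1.0 (fully open); "grip_force": force on a finger pad.
Only numpy, scipy, OpenCV 4.12 (cv2) and the standard library are available. Lean on these libraries where they do the work, as an engineer would, in place of code of your own. Each camera call takes 0.05 s, during which the arm holds its last target. There are 200 camera calls.

### The job

Seal the deep-well plate with the hand press: slide the red safety catch fully out, pull the lever down until the blue cap mat is fully home on the plate and lean on it firmly for about a second without forcing it, then raise the lever all the way up and slide the catch fully back in to lock it. Leave the press locked and let go, without knocking the things that stand around it.

Things in the scene. Friction and masses are not known exactly. Their poses are not given: they have to be found in the camera images.
- press: Cream hand press bolted to the bench, base 200 x 250 x 18 mm, two aluminium posts and a bridge, top at z 158 mm. Origin on the bench under its middle; +x points to its back, away from the lever's handle, +y to the side of the catch, z up. The lever turns about an axle parallel to y through (0, 0, 170) mm.
- lever (a joint): Lever angle, rad. 0: all the way up against its stop, arms pointing to -x of the press and 50 degrees above level. Grows as the handle comes down, 1.05 at most. Stays where it is left: axle friction 0.6 N m, about 3 N at the handle. Blocked at about 0.03 while the catch is in. 45 mm of platen travel per rad, so 1 N at the handle along its arc gives about 4 N at the platen.
- lever_grip (a point): Middle of the lever's black handle: a round bar 22 mm thick, 98 mm clear between the two arms, parallel to y of the press, 190 mm from the axle. At lever 0 it is at (-122, 0, 316) mm in the press frame. Can be pinched from above, one finger before and one behind it, between the arms; it turns with the lever and can turn within the fingers.
- catch (a joint): Slide of the red safety catch, m, along +y of the press. 0: fully in, its 12 mm steel bolt under the lever's +y arm blocks it; 0.032: fully out (clear of the arm from 0.017). Friction 4 N, stays where it is left. The bolt goes back in only with the lever within about 0.03 rad of its upper stop.
- catch_grip (a point): Grip point on the catch's red paddle, an upright plate 30 (x) x 14 (y) x 66 mm (z), on its middle plane 17 mm below its top. With the catch in it is at (-46, 132, 248) mm in the press frame. Beside it, from 20 mm towards the lever, the bolt's guide block reaches up to z 205 mm.
- nest: Black nest with the white deep-well plate (85 x 127 mm) fixed in it, between the posts under the platen. Its height differs from day to day. Origin: middle of the nest's underside; axes as the press. The plate's top is 48 mm above the origin.
- mat: Blue cap mat 80 x 120 x 6 mm; origin: middle of its underside. Stands 5 to 8 mm proud at the start; home when its underside is on the plate's top, 48 mm above the nest's origin. Goes down stiffly (20 N at the platen, 4 to 6 N at the handle), then stops hard. A firm press is about 55 N at the platen (about 11 N at the handle); over 90 N (some 18 N at the handle) crushes it.
- platen: Aluminium platen with a springy black rubber facing, 78 x 118 x 12 mm in all, moved up and down by the lever. Origin: middle of its underside, 108 mm above the press origin when the lever is up.
- slide_box: Bystander: black slide box, 100 x 150 x 35 mm, lying flat, loose; origin under its middle.
- bottle: Bystander: amber reagent bottle with an orange cap, 72 mm across, 150 mm high, loose; origin under its middle.
- counter: Bystander: grey tally counter, 75 x 65 x 47 mm, loose; origin under its middle.

How it is judged:
By the outcome, as a careful person would: the job done as asked, in the order asked, and still so for the second after the job is handed in, with the robot touching nothing.
It also fails if it takes over 70 s, if anything falls off the work surface, if the arm or the gripper's body presses on something with over 40 N, if the wrist force passes 120 N, or if a joint passes its speed limit or range.

## Working session

There is one attempt and no reset: what is moved stays moved. The work goes in short steps, Python scripts to look and compute and a shell command to move; the robot and the scene stay as the last step left them, time stands still between calls to the robot, and variables do not carry over. Pictures are saved under pics/ and viewed, at most 10 in all, crops included, and the job is handed in when it is done.

```bash
mkdir -p pics
cat > h.py <<'E'
import numpy as np,cv2
from workcell import bot
from scipy.spatial.transform import Rotation as R
def ray(cam,px,info=None):
    i=info or bot.camera_info(cam);K=np.array(i["intrinsics"]);T=np.array(i["extrinsics"])
    x=(px[1]-K[0,2])/K[0,0];y=(px[0]-K[1,2])/K[1,1]
    if cam=="wrist":
        r=np.hypot(x,y);d=np.array([np.sin(r)*x/max(r,1e-9),np.sin(r)*y/max(r,1e-9),np.cos(r)])
    else: d=np.array([x,y,1.])
    d=T[:3,:3]@d;return T[:3,3],d/np.linalg.norm(d)
def tri(rays):
    A=np.zeros((3,3));b=np.zeros(3)
    for o,d in rays:
        P=np.eye(3)-np.outer(d,d);A+=P;b+=P@o
    p=np.linalg.solve(A,b);return p,[round(1000*float(np.linalg.norm((np.eye(3)-np.outer(d,d))@(p-o))),1) for o,d in rays]
def onz(r,z): o,d=r;return o+d*(z-o[2])/d[2]
def shot(c,n=None):
    im=bot.read_camera(c)
    if n: cv2.imwrite("pics/"+n,im[:,:,::-1])
    return im
E
python3 - <<'E'
from h import *
np.set_printoptions(precision=4,suppress=True)
s=bot.read_state();print(s)
for c in["scene","top","wrist"]:
    shot(c,c+"0.png")
    print(c,np.array(bot.camera_info(c)["extrinsics"]))
    for t in["press","lever_grip","catch_grip","nest","mat","platen","slide_box","bottle","counter"]:
        r=bot.spot_point(c,t)
        print(t,[(np.round(x["pixel"],1),round(x["conf"],2)) for x in r[:2]])
a=cv2.imread("pics/scene0.png");b=cv2.imread("pics/top0.png")
E
```

```text
{'time': 0.0, 'q': array([ 1.0691,  0.2648,  1.6054,  0.    ,  1.2737, -0.0369]), 'joint_vel': array([-0.0006,  0.0008,  0.0004,  0.0006, -0.0001, -0.0004]), 'joint_torque': array([ -0.0002, -51.5109, -36.732 ,  -0.0004,   0.0129,  -0.    ]), 'tool_pos': array([0.3022, 0.6028, 0.23  ]), 'tcp_rot': array([-0.7234, -3.0565,  0.0033]), 'wrist_force': array([ 0.7886, -0.0281, -0.2494]), 'torque': array([ 0.0182, -0.0268,  0.0053]), 'grip_force': 0.0, 'width': 0.9989323189282764}
scene [[ 0.7133  0.3703 -0.5951  1.4494]
 [ 0.7008 -0.3852  0.6004 -0.8503]
 [-0.0069 -0.8453 -0.5343  0.9732]
 [ 0.      0.      0.      1.    ]]
press [(array([292.7, 303. ]), 0.7)]
lever_grip [(array([180.3, 257.8]), 0.66)]
catch_grip [(array([192.1, 313.3]), 0.7)]
nest [(array([280.8, 305.7]), 0.96)]
mat [(array([271.4, 299.8]), 0.82), (array([326.9, 184.7]), 0.73)]
platen [(array([263.5, 298. ]), 0.67)]
slide_box [(array([226. , 330.4]), 0.79), (array([260.8, 297. ]), 0.18)]
bottle [(array([354.9, 245.1]), 0.93)]
counter [(array([329.6, 184.1]), 0.88)]
top [[ 0.0711 -0.9767  0.2027  0.3308]
 [-0.9975 -0.0704  0.0109  0.0219]
 [ 0.0036 -0.2029 -0.9792  1.3476]
 [ 0.      0.      0.      1.    ]]
press [(array([189.5, 369.7]), 0.66)]
lever_grip []
catch_grip [(array([193.7, 337.4]), 0.72)]
nest [(array([190.9, 373.5]), 0.64)]
mat [(array([186.7, 374.5]), 0.39)]
platen [(array([184.7, 374.4]), 0.45)]
slide_box [(array([227.1, 291.4]), 0.59)]
bottle [(array([180., 438.]), 0.68)]
counter [(array([229.6, 454.5]), 0.7)]
wrist [[ 0.4481  0.8585  0.2492  0.2402]
 [ 0.894  -0.4305 -0.1246  0.6349]
 [ 0.0003  0.2786 -0.9604  0.3736]
 [ 0.      0.      0.      1.    ]]
press [(array([366., 154.]), 0.53)]
lever_grip []
catch_grip []
nest []
mat []
platen []
slide_box [(array([368.4, 153.8]), 0.83)]
bottle []
counter [(array([395.5,  52.9]), 0.56)]
```

View pics/scene0.png

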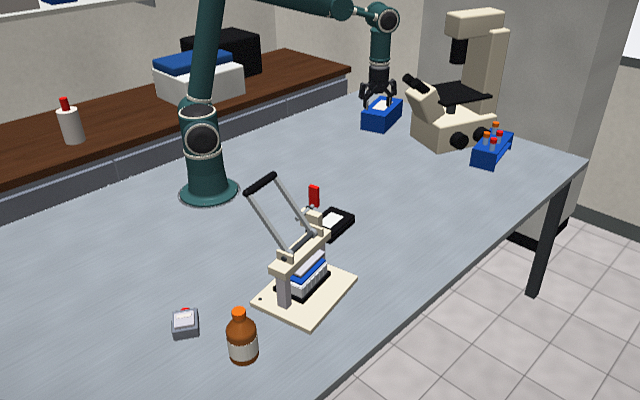

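View pics/top0.png

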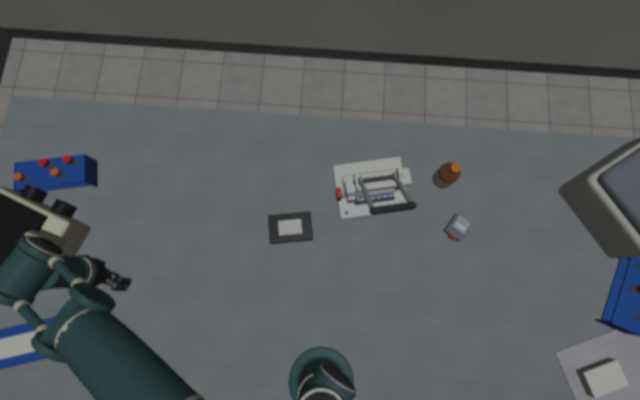

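The scene view shows the press with its handle at (183,260) and the red catch paddle at (193,314). In the top view the handle is about (209,393), the paddle about (194,338), the slide box (227,290), the bottle (175,448) and the counter (228,458). All agree with the networks.

Run:
```python
from h import *
np.set_printoptions(precision=4,suppress=True)
S=lambda p:ray("scene",p);T=lambda p:ray("top",p)
print("handle",tri([S((181,260)),T((209,393))]))
print("catch",tri([S((192.1,313.3)),T((193.7,337.4))]))
for n,a,b in[("press",(292.7,303),(189.5,369.7)),("nest",(280.8,305.7),(190.9,373.5)),("mat",(271.4,299.8),(186.7,374.5)),("platen",(263.5,298),(184.7,374.4)),("box",(226,330.4),(227.1,291.4)),("bottle",(354.9,245.1),(180,438)),("counter",(329.6,184.1),(229.6,454.5))]:
    print(n,tri([S(a),T(b)]))
im=bot.read_camera("top")
r=bot.regions_of("top","press")
for x in r[:1]:
    m=x["pixels"];print(x["conf"],x["box"],m.sum())
bb=cv2.imread("pics/top0.png")[130:260,260:490];cv2.imwrite("pics/topc.png",cv2.resize(bb,None,fx=3.4,fy=3.4,interpolation=cv2.INTER_CUBIC))
```

```text
handle (array([ 0.5301, -0.1597,  0.3203]), [1.8, 1.8])
catch (array([ 0.5777, -0.0098,  0.2415]), [1.2, 1.2])
press (array([ 0.6564, -0.1333, -0.0041]), [1.8, 1.8])
nest (array([ 0.6509, -0.1331,  0.0347]), [10.5, 10.5])
mat (array([ 0.65  , -0.139 ,  0.0733]), [0.1, 0.1])
platen (array([ 0.6479, -0.1377,  0.0998]), [3.4, 3.4])
box (array([0.4986, 0.1393, 0.0113]), [0.7, 0.7])
bottle (array([ 0.7116, -0.383 , -0.0098]), [2.0, 2.0])
counter (array([ 0.5323, -0.4432, -0.008 ]), [1.9, 1.9])
0.74 [334.9, 158.5, 417.4, 214.5] 3684
```

View pics/topc.png

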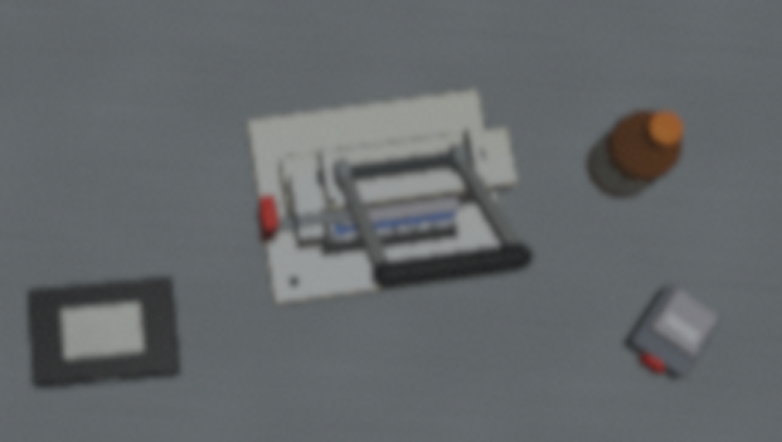

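The crop shows the press base corners at (249,121), (478,90) and (277,303). The handle ends are at (383,272) and (526,257), and the red paddle is at (268,215).

Run:
```python
from h import *
np.set_printoptions(precision=4,suppress=True)
f=lambda x,y,z:onz(ray("top",(130+y/3.4,260+x/3.4)),z)
A,B,C=f(249,121,.018),f(478,90,.018),f(277,303,.018)
print(A,B,C,"len",np.linalg.norm(A-B),np.linalg.norm(A-C))
y=A-B;x=A-C
print("yaw from y",np.arctan2(-y[0],y[1]),"from x",np.arctan2(x[1],x[0]),"centre",(B+C)/2)
h1,h2=f(383,272,.316),f(526,257,.316);d=h1-h2;print("handle",h1,h2,(h1+h2)/2,np.linalg.norm(d),np.arctan2(-d[0],d[1]))
# predicted
for yaw in(-.0,-.05,-.1,.05,.1):
    Rz=R.from_euler('z',yaw).as_matrix();
    g=np.array([.5301,-.1597,.3203]);c=np.array([.5777,-.0098,.2415])
    print(yaw,"origin from handle",g-Rz@[-.122,0,.316],"from catch",c-Rz@[-.046,.132,.248])
s=bot.read_state();print(R.from_rotvec(s["tcp_rot"]).as_matrix())
```

```text
[0.7316 0.0066 0.018 ] [ 0.7838 -0.236   0.018 ] [ 0.5381 -0.0351  0.018 ] len 0.24820194508903273 0.19793837419950125
yaw from y 0.21200106680726208 from x 0.21248181333380012 centre [ 0.661  -0.1356  0.018 ]
handle [ 0.523  -0.1062  0.316 ] [ 0.5436 -0.2212  0.316 ] [ 0.5333 -0.1637  0.316 ] 0.1168507886791961 0.17755392458270164
-0.0 origin from handle [ 0.6521 -0.1597  0.0043] from catch [ 0.6237 -0.1418 -0.0065]
-0.05 origin from handle [ 0.6519 -0.1658  0.0043] from catch [ 0.617  -0.1439 -0.0065]
-0.1 origin from handle [ 0.6515 -0.1719  0.0043] from catch [ 0.6103 -0.1457 -0.0065]
0.05 origin from handle [ 0.6519 -0.1536  0.0043] from catch [ 0.6302 -0.1393 -0.0065]
0.1 origin from handle [ 0.6515 -0.1475  0.0043] from catch [ 0.6366 -0.1365 -0.0065]
[[-0.8939  0.4483 -0.0001]
 [ 0.4483  0.8939 -0.    ]
 [ 0.0001 -0.0001 -1.    ]]
```

Careful with the scale: shifts go in shares of 40 cm and turns go in shares of 4 rad. That gives: -0.05 m / 0.4 = -0.125, -0.01 m / 0.4 = -0.025, -0.17 rad / 4 = -0.0425.

```bash
python3 -m jog '[[0, 0, -0.125, -0.0423], [0, 0, -0.125, -0.0423], [0, 0, -0.125, -0.0423], [0, 0, -0.025, -0.0425]]' 0.7 && python3 -m jog '[[-0.03, -0.15, 0, 0], [-0.03, -0.15, 0, 0], [-0.03, -0.15, 0, 0], [-0.03, -0.15, 0, 0], [-0.03, -0.15, 0, 0]]' && python3 -m jog '[[-0.03, -0.15, 0, 0], [-0.03, -0.15, 0, 0], [-0.03, -0.15, 0, 0], [-0.03, -0.15, 0, 0], [0, 0, 0, 0]]'
cat > w.py <<'E'
from h import *
import sys,json
np.set_printoptions(precision=4,suppress=True)
n=sys.argv[1];i=bot.camera_info("wrist");im=shot("wrist","w%s.png"%n)
s=bot.read_state();print("q",s["q"],"p",s["tool_pos"],s["tcp_rot"]);d={}
for t in sys.argv[2:]:
    for m in bot.spot_point("wrist",t)[:1]:
        o,v=ray("wrist",m["pixel"],i);d[t]=[o.tolist(),v.tolist()];print(t,np.round(m["pixel"],1),round(m["conf"],2))
json.dump(d,open("w%s.json"%n,"w"))
E
python3 w.py 1 lever_grip catch_grip mat platen nest press
```

```text
time: 2.1
tool_pos: [0.3033, 0.6048, 0.3976]
tcp_rot: [-0.341, 3.118, 0.012]
wrist_force: [-0.5, 0.8, -0.0]
width: 0.703
grip_force: 0.0
time: 2.72
tool_pos: [0.4248, 0.3209, 0.3915]
tcp_rot: [-0.333, 3.123, 0.0]
wrist_force: [1.0, 0.1, 0.0]
width: 0.698
grip_force: 0.0
time: 3.35
tool_pos: [0.523, 0.0943, 0.3911]
tcp_rot: [0.323, -3.125, 0.002]
wrist_force: [-0.6, 0.2, 0.1]
width: 0.697
grip_force: 0.0
q [ 0.1355 -0.0685  1.6788  0.0003  1.5317 -1.6432] p [0.5223 0.0965 0.3912] [ 0.3261 -3.1243 -0.0005]
lever_grip [164.5  54.8] 0.89
catch_grip [217.3 207.7] 0.64
nest [204.3 179.1] 0.74
```

View pics/w1.png

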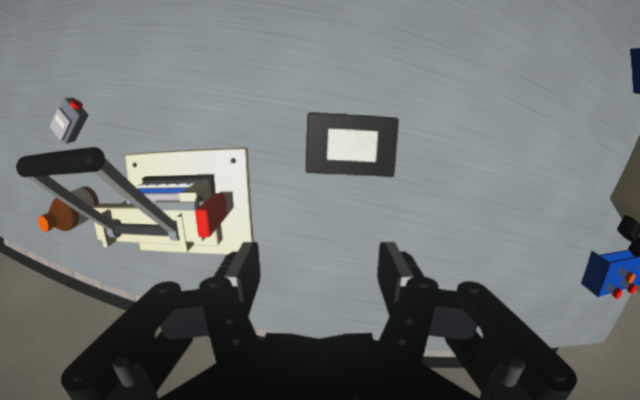

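The wrist view shows the handle at about (162,60), the red paddle at (213,212) and the slide box at (145,352), clear of the fingers. I'll take a second view farther along.

In the tool's units: -0.05 m / 0.4 = -0.125.

```bash
python3 -m jog '[[0, -0.125, 0, 0], [0, -0.125, 0, 0], [0, 0, 0, 0]]' && python3 w.py 2 lever_grip catch_grip mat platen nest press
python3 - <<'E'
from h import *
import json
np.set_printoptions(precision=4,suppress=True)
a,b=json.load(open("w1.json")),json.load(open("w2.json"))
A=lambda v:[np.array(x) for x in v]
sc={"lever_grip":[(181,260),(209,393)],"catch_grip":[(192.1,313.3),(193.7,337.4)]}
for t in sc:
    w=[A(d[t]) for d in(a,b) if t in d]
    print(t,"wrist",tri(w) if len(w)>1 else 0)
    print(" all",tri(w+[ray("scene",sc[t][0]),ray("top",sc[t][1])]))
E
```

```text
time: 4.08
tool_pos: [0.5432, -0.001, 0.3911]
tcp_rot: [0.329, -3.124, 0.001]
wrist_force: [0.9, 0.1, -0.7]
width: 0.701
grip_force: 0.0
q [-0.0453 -0.0453  1.6567  0.0004  1.5305 -1.8273] p [0.5429 0.0005 0.3912] [ 0.3311 -3.1238 -0.0007]
lever_grip [153.5 130.4] 0.81
catch_grip [220.4 300.2] 0.79
platen [215.7 219.1] 0.64
press [197.  235.5] 0.9
lever_grip wrist (array([ 0.5319, -0.158 ,  0.3165]), [1.6, 1.6])
 all (array([ 0.5307, -0.1583,  0.3184]), [3.0, 1.2, 1.5, 3.4])
catch_grip wrist (array([ 0.581 , -0.0119,  0.2429]), [1.3, 1.3])
 all (array([ 0.5795, -0.0112,  0.2434]), [0.6, 2.5, 1.6, 2.8])
```

View pics/w2.png

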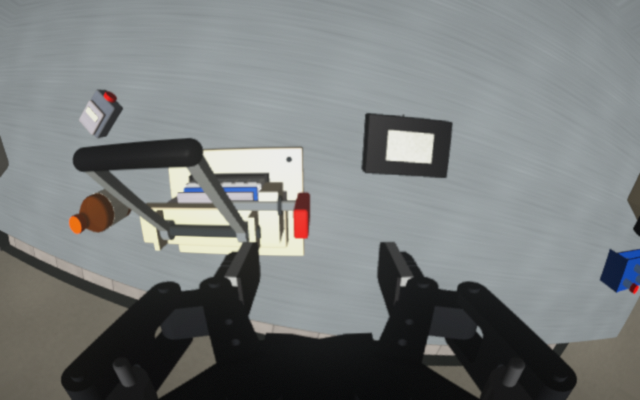

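The second wrist view shows the paddle at (215,302) and the handle at (153,138), which matches the text geometry with yaw 0.212. Next I grasp the catch.

In the tool's units: 0.045 m / 0.4 = 0.1125, -0.034 m / 0.4 = -0.085.

```bash
python3 -m jog '[[-0.085, -0.05, 0.1, 0], [0, 0, 0.1125, 0], [0, 0, 0.1, 0], [0, 0, 0.075, 0], [0, 0, 0.025, 0]]' && python3 -m jog '[[0, 0, 0, 0]]'
python3 - <<'E'
from h import *
shot("wrist","w3.png")
E
```

```text
time: 5.05
tool_pos: [0.5788, -0.0111, 0.2237]
tcp_rot: [0.334, -3.12, -0.001]
wrist_force: [-0.6, -0.6, 0.5]
width: 0.703
grip_force: 0.0
time: 5.18
tool_pos: [0.5803, -0.0114, 0.2262]
tcp_rot: [0.334, -3.123, -0.0]
wrist_force: [0.2, 0.2, 1.4]
width: 0.701
grip_force: 0.0
```

View pics/w3.png

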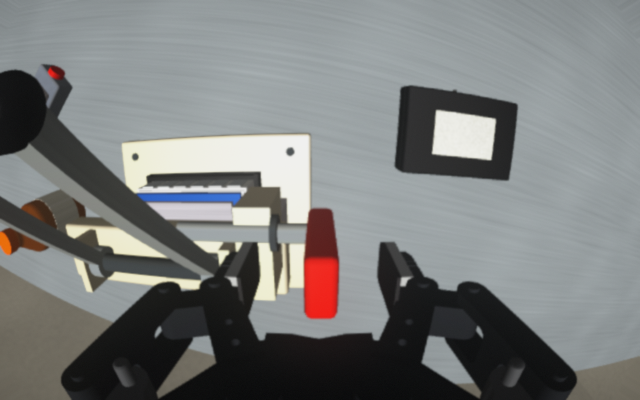

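The paddle (cols 305–338, rows 208–318) stands between the fingers, so I close on it.

```bash
python3 -m jog '[[0, 0, 0, 0], [0, 0, 0, 0], [0, 0, 0, 0], [0, 0, 0, 0]]' 0.0 40; python3 -m jog '[[0, 0, 0, 0], [0, 0, 0, 0]]'
```

```text
time: 5.72
tool_pos: [0.581, -0.0117, 0.2276]
tcp_rot: [-0.332, 3.122, 0.0]
wrist_force: [-1.7, 1.0, 4.3]
width: 0.158
grip_force: 42.4
time: 5.98
tool_pos: [0.581, -0.0117, 0.2276]
tcp_rot: [-0.332, 3.122, 0.0]
wrist_force: [-1.8, 1.9, 6.1]
width: 0.153
grip_force: 42.4
```

In the tool's units: 0.01 m / 0.4 = 0.025, 0.008 m / 0.4 = 0.02.

```bash
python3 -m jog '[[0, 0.025, 0, 0], [0, 0.025, 0, 0], [0, 0.02, 0, 0], [0, 0.01, 0, 0], [0, 0, 0, 0]]'; python3 -m jog '[[0, 0.005, 0, 0], [0, 0, 0, 0]]'
```

```text
time: 6.6
tool_pos: [0.5747, 0.0176, 0.2276]
tcp_rot: [-0.333, 3.121, -0.006]
wrist_force: [1.3, -5.2, 5.0]
width: 0.159
grip_force: 42.4
time: 6.85
tool_pos: [0.5747, 0.0178, 0.2276]
tcp_rot: [-0.333, 3.121, -0.011]
wrist_force: [2.4, -10.4, 4.4]
width: 0.157
grip_force: 42.2
```

The catch moved 30 mm, then the force rose to 10 N with no further motion, so it is at its outer stop. I let go, rise, and go above the handle with a quarter turn.

In the tool's units: -0.002 m / 0.4 = -0.005.

```bash
python3 -m jog '[[0, -0.005, 0, 0], [0, 0, 0, 0], [0, 0, 0, 0]]' 0.6; python3 -m jog '[[0, 0, -0.1, 0], [0, 0, -0.15, 0], [0, 0, -0.15, 0], [0.075, -0.125, -0.025, 0], [0.075, -0.125, 0, 0]]' 0.8; python3 -m jog '[[0.0475, -0.1575, 0, 0.0425], [0, 0, 0, 0.0438], [0, 0, 0, 0.0438], [0, 0, 0, 0.0438], [0, 0, 0, 0.0438]]'; python3 -m jog '[[0, 0, 0, 0.0438], [0, 0, 0, 0.0438], [0, 0, 0, 0.0438], [0, 0, 0, 0.0438], [0, 0, 0, 0]]'; python3 w.py 4 lever_grip catch_grip
python3 - <<'E'
from h import *
import json
np.set_printoptions(precision=4,suppress=True)
o,d=json.load(open("w4.json"))["lever_grip"];print(onz((np.array(o),np.array(d)),.3175))
x=R.from_rotvec(bot.read_state()["tcp_rot"]).as_matrix();print(x)
c=bot.spot_point("top","catch_grip");bot.read_camera("top");bot.read_camera("scene")
print([bot.spot_point(k,"catch_grip")[:1] for k in("scene","top")])
E
```

```text
time: 7.22
tool_pos: [0.5732, 0.0197, 0.2257]
tcp_rot: [0.333, -3.123, -0.001]
wrist_force: [0.6, 0.9, -0.2]
width: 0.598
grip_force: 0.0
time: 7.85
tool_pos: [0.5365, -0.0914, 0.3985]
tcp_rot: [-0.337, 3.12, -0.002]
wrist_force: [0.9, -0.9, 0.0]
width: 0.802
grip_force: 0.0
time: 8.48
tool_pos: [0.5309, -0.153, 0.3959]
tcp_rot: [-1.023, -2.97, -0.0]
wrist_force: [0.2, 0.1, -0.4]
width: 0.804
grip_force: 0.0
time: 9.1
tool_pos: [0.531, -0.1529, 0.3959]
tcp_rot: [-1.969, -2.447, 0.0]
wrist_force: [-0.1, 1.3, -0.4]
width: 0.798
grip_force: 0.0
q [-0.3257 -0.0267  1.6301  0.0001  1.5386 -0.5424] p [ 0.531 -0.153  0.396] [-1.9679 -2.4483  0.    ]
lever_grip [214.2 317.6] 0.56
[ 0.5323 -0.1579  0.3175]
[[-0.2141  0.9768 -0.0003]
 [ 0.9768  0.2141  0.0002]
 [ 0.0002 -0.0002 -1.    ]]
[[{'pixel': [184.6, 319.6], 'conf': 0.59}], [{'pixel': [188.5, 376.4], 'conf': 0.72}]]
```

View pics/w4.png

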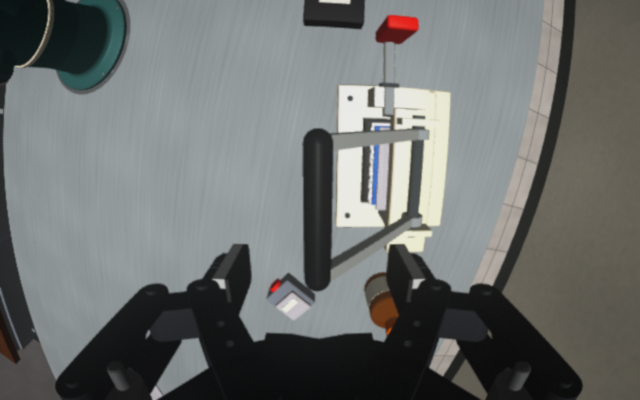

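The catch is out (paddle at (28,397), rod exposed). The handle column, 318, is centred between the fingers. I go down and pinch.

In the tool's units: 0.04 m / 0.4 = 0.1, -0.005 m / 0.4 = -0.0125.

```bash
python3 -m jog '[[-0.0125, 0, 0.1, 0], [0, 0, 0.1, 0], [0, 0, 0.0438, 0], [0, 0, 0, 0]]'; python3 -m jog '[[0, 0, 0, 0], [0, 0, 0, 0], [0, 0, 0, 0], [0, 0, 0, 0], [0, 0, 0, 0]]' 0.0 60
```

```text
time: 10.0
tool_pos: [0.5314, -0.1579, 0.2976]
tcp_rot: [-1.971, -2.443, 0.001]
wrist_force: [0.3, -0.1, 0.0]
width: 0.804
grip_force: 0.0
time: 10.62
tool_pos: [0.5311, -0.1589, 0.3007]
tcp_rot: [1.973, 2.445, -0.003]
wrist_force: [-6.1, -1.4, 6.0]
width: 0.236
grip_force: 58.4
```

In the tool's units: 0.0154 m / 0.4 = 0.0385, 0.0142 m / 0.4 = 0.0355.

```bash
python3 -m jog '[[0, -0.0348, 0.0323, 0], [0, -0.0315, 0.0355, 0], [0, -0.0275, 0.0385, 0], [0, 0, 0, 0]]'; python3 -m jog '[[0, -0.024, 0.0413, 0], [0, 0, 0, 0]]';  python3 - <<'E'
from h import *
np.set_printoptions(precision=4,suppress=True)
shot("scene","s5.png");a=bot.spot_point("scene","mat")[:1],bot.spot_point("scene","platen")[:1];print(a)
im=cv2.imread("pics/s5.png")[150:350,200:400];cv2.imwrite("pics/s5c.png",cv2.resize(im,None,fx=3,fy=3,interpolation=cv2.INTER_CUBIC))
E
```

```text
time: 11.12
tool_pos: [0.4953, -0.1665, 0.2567]
tcp_rot: [1.972, 2.443, 0.0]
wrist_force: [-1.4, -1.5, -1.5]
width: 0.233
grip_force: 62.4
time: 11.38
tool_pos: [0.4867, -0.1683, 0.2407]
tcp_rot: [1.972, 2.443, 0.001]
wrist_force: [-0.9, 0.2, 1.2]
width: 0.233
grip_force: 64.3
([{'pixel': [270.6, 302.6], 'conf': 0.45}], [{'pixel': [268.8, 298.6], 'conf': 0.69}])
```

View pics/s5c.png

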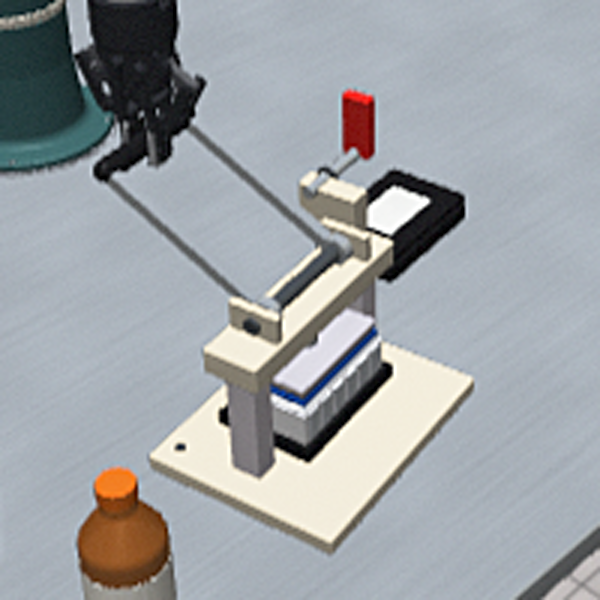

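The platen sits just above the blue mat at about (330,360) in the crop, and the catch is fully out. I continue in small steps, watching the force.

In the tool's units: 0.0086 m / 0.4 = 0.0215, -0.0041 m / 0.4 = -0.0103.

```bash
python3 -m jog '[[0, -0.0103, 0.0215, 0], [0, 0, 0, 0]]' | grep -E "pos|force"; python3 -m jog '[[0, -0.009, 0.0218, 0], [0, 0, 0, 0]]'| grep -E "pos|force";python3 -m jog '[[0, -0.004, 0.0113, 0], [0, 0, 0, 0]]'| grep -E "pos|force"
```

```text
tool_pos: [0.4829, -0.1692, 0.2325]
wrist_force: [-1.0, -0.8, 4.8]
grip_force: 65.5
tool_pos: [0.4793, -0.1699, 0.2237]
wrist_force: [-1.3, 0.9, 4.6]
grip_force: 66.3
tool_pos: [0.4781, -0.1702, 0.2203]
wrist_force: [-3.3, 1.6, 10.0]
grip_force: 67.0
```

In the tool's units: 0.0038 m / 0.4 = 0.0095, -0.0013 m / 0.4 = -0.0033.

```bash
for i in 1; do python3 -m jog '[[0, -0.0033, 0.0095, 0], [0, 0, 0, 0]]' | grep -E "pos|wrist"; python3 -m jog '[[0, -0.0033, 0.0095, 0], [0, 0, 0, 0]]' | grep -E "pos|wrist";python3 -m jog '[[0, -0.003, 0.0095, 0], [0, 0, 0, 0]]' | grep -E "pos|wrist"; done
```

```text
tool_pos: [0.4769, -0.1705, 0.2169]
wrist_force: [-1.7, 2.0, 11.3]
tool_pos: [0.4761, -0.1707, 0.2144]
wrist_force: [-4.2, 2.4, 16.0]
tool_pos: [0.4754, -0.1709, 0.2121]
wrist_force: [-6.3, 5.5, 22.7]
```

In the tool's units: -0.004 m / 0.4 = -0.01, 0.0012 m / 0.4 = 0.003.

```bash
python3 -m jog '[[0, 0.003, -0.01, 0], [0, 0, 0, 0]]' | grep -E "pos|wrist"
cat > mat.py <<'E'
from h import *
import sys
def st(n):
    im=cv2.imread("pics/"+n).astype(int)[255:295,280:335];B,G,Rr=im[...,0],im[...,1],im[...,2]
    m=(B-Rr>60);r,c=np.nonzero(m)
    out=[]
    for k in(15,20,25,30,35,40):
        w=np.clip((B-Rr)[:,k-2:k+3].mean(1)-25,0,None);out.append((round(float((w*np.arange(40)).sum()/max(w.sum(),1)),2),round(float(w.sum()/100),2)))
    print(n,m.sum(),out)
shot("scene",sys.argv[1])
for n in["scene0.png","s5.png"]+sys.argv[1:]: st(n)
print(bot.read_state()["wrist_force"])
E
python3 mat.py s6.png; python3 -c "
import sys;sys.path.insert(0,'.')
from h import *
T=np.array([.6545,-.1335,.078]);i=bot.camera_info('scene');M=np.linalg.inv(i['extrinsics']);K=np.array(i['intrinsics'])
for z in(.07,.08):
    p=K@(M@np.array([.69,-.13,z,1]))[:3];print(p/p[2])"
```

```text
tool_pos: [0.4765, -0.1707, 0.2153]
wrist_force: [-4.6, 4.2, 19.0]
scene0.png 230 [(23.73, 7.84), (25.28, 8.42), (21.85, 7.85), (16.84, 7.9), (11.87, 7.89), (6.91, 7.84)]
s5.png 75 [(26.33, 1.88), (28.04, 1.85), (24.63, 1.24), (19.67, 1.23), (14.67, 1.24), (9.67, 1.26)]
s6.png 78 [(27.75, 1.7), (29.44, 2.04), (25.83, 2.18), (20.66, 1.63), (15.68, 1.61), (10.68, 1.62)]
[-5.32949567  4.46738053 18.7270931 ]
[312.29760949 277.47019709   1.        ]
[312.2278721  274.63976012   1.        ]
```

In the tool's units: -0.002 m / 0.4 = -0.005, 0.0006 m / 0.4 = 0.0015.

```bash
python3 -m jog '[[0, 0.0015, -0.005, 0], [0, 0, 0, 0]]' | grep -E "time|pos|wrist";python3 -m jog '[[0, 0, 0, 0], [0, 0, 0, 0]]' | grep -E "time|pos|wrist"; python3 mat.py s7.png
```

```text
time: 13.58
tool_pos: [0.4767, -0.1706, 0.2161]
wrist_force: [-2.9, 2.6, 15.0]
time: 13.82
tool_pos: [0.4767, -0.1706, 0.2161]
wrist_force: [-3.1, 3.5, 14.8]
scene0.png 230 [(23.73, 7.84), (25.28, 8.42), (21.85, 7.85), (16.84, 7.9), (11.87, 7.89), (6.91, 7.84)]
s5.png 75 [(26.33, 1.88), (28.04, 1.85), (24.63, 1.24), (19.67, 1.23), (14.67, 1.24), (9.67, 1.26)]
s7.png 79 [(27.74, 1.69), (29.44, 2.05), (25.83, 2.18), (20.72, 1.62), (15.67, 1.61), (10.67, 1.61)]
[-2.58080854  3.35842131 14.8755145 ]
```

```bash
python3 -m jog '[[0, 0, 0, 0], [0, 0, 0, 0], [0, 0, 0, 0], [0, 0, 0, 0], [0, 0, 0, 0]]' | grep -E "time|pos|wrist"
python3 - <<'E'
from h import *
s=bot.read_state();p=s["tool_pos"]
sp=.1455-(.3007-p[2]);f=np.arcsin(sp/.19);print("phi",f,"theta",.8727-f)
E
```

```text
time: 14.5
tool_pos: [0.4767, -0.1706, 0.216]
wrist_force: [-2.9, 2.9, 14.1]
phi 0.3259528334801579 theta 0.5467471665198421
```

In the tool's units: -0.0173 m / 0.4 = -0.0433, -0.0165 m / 0.4 = -0.0413.

```bash
python3 -m jog '[[0, 0.0075, -0.0225, 0], [0, 0.0193, -0.0433, 0], [0, 0.024, -0.0413, 0], [0, 0.0275, -0.0385, 0], [0, 0.0315, -0.0355, 0]]' | grep -E "time|pos|wrist"; python3 -m jog '[[0, 0.0348, -0.0323, 0], [0, 0, 0, 0]]' | grep -E "time|pos|wrist|grip"; python3 -m jog '[[0, 0.0063, -0.005, 0], [0, 0, 0, 0]]' | grep -E "time|pos|wrist"; python3 mat.py s8.png
```

```text
time: 15.12
tool_pos: [0.5136, -0.1624, 0.2822]
wrist_force: [-8.3, -6.2, -3.6]
time: 15.38
tool_pos: [0.5286, -0.1594, 0.2982]
wrist_force: [-10.0, -3.6, 7.7]
grip_force: 59.7
time: 15.62
tool_pos: [0.5297, -0.1591, 0.2993]
wrist_force: [-11.2, -4.8, 4.7]
scene0.png 230 [(23.73, 7.84), (25.28, 8.42), (21.85, 7.85), (16.84, 7.9), (11.87, 7.89), (6.91, 7.84)]
s5.png 75 [(26.33, 1.88), (28.04, 1.85), (24.63, 1.24), (19.67, 1.23), (14.67, 1.24), (9.67, 1.26)]
s8.png 269 [(24.54, 10.06), (26.31, 10.31), (22.7, 10.24), (17.55, 9.9), (12.54, 9.93), (7.89, 9.2)]
[-10.88789715  -5.2767986    5.4559958 ]
```

In the tool's units: -0.003 m / 0.4 = -0.0075.

```bash
python3 -m jog '[[0, 0.0075, -0.0075, 0], [0, 0, 0, 0]]' | grep -E "time|pos|wrist"; python3 -m jog '[[0, 0.005, -0.005, 0], [0, 0, 0, 0]]' | grep -E "time|pos|wrist"
python3 - <<'E'
from h import *
print(bot.read_camera("scene").shape,bot.spot_point("scene","mat")[:1])
a=cv2.imread("pics/scene0.png")[235:325,250:350];b=cv2.imread("pics/s8.png")[235:325,250:350]
cv2.imwrite("pics/cmp.png",cv2.resize(np.hstack([a,b]),None,fx=4,fy=4,interpolation=cv2.INTER_CUBIC))
E
```

```text
time: 15.92
tool_pos: [0.5312, -0.1587, 0.3007]
wrist_force: [-13.0, -6.1, 1.8]
time: 16.18
tool_pos: [0.5312, -0.1587, 0.3007]
wrist_force: [-16.7, -6.7, -1.8]
(400, 640, 3) [{'pixel': [269.4, 301.6], 'conf': 0.52}]
```

View pics/cmp.png

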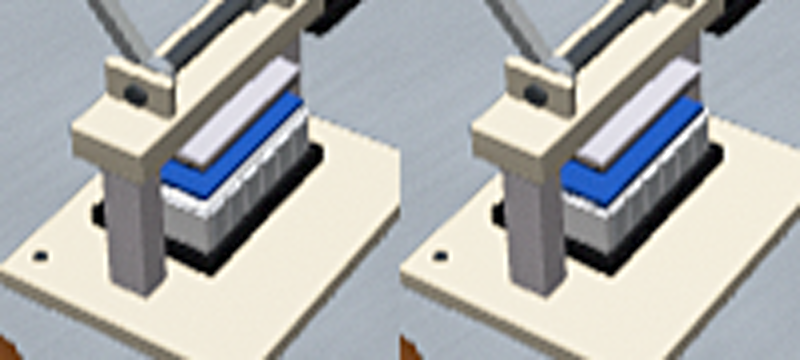

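On the right (after) the mat's lower edge sits about 2 px (~7 mm) lower than on the left, directly on the plate, so it is home. The lever is on its upper stop. I relax, release and go up.

In the tool's units: -0.0025 m / 0.4 = -0.0063.

```bash
python3 -m jog '[[0, -0.0063, 0.0063, 0], [0, 0, 0, 0]]' | grep -E "time|pos|wrist"; python3 -m jog '[[0, 0, 0, 0], [0, 0, 0, 0], [0, 0, 0, 0]]' 0.8 | grep -E "time|pos|wrist|width"; python3 -m jog '[[0, 0, -0.075, 0], [0, 0, -0.075, 0], [0, 0, -0.1, 0], [0, 0, 0, -0.0438], [0, 0, 0, -0.0438]]' | grep -E "time|pos|wrist|width"; python3 -m jog '[[0, 0, 0, -0.0438], [0, 0, 0, -0.0438], [0, 0, 0, -0.0438], [0, 0, 0, -0.0438], [0, 0, 0, -0.0438]]' | grep pos;python3 -m jog '[[0, 0, 0, -0.0438], [0, 0, 0, -0.0425], [0, 0, 0, 0]]'
python3 - <<'E'
from h import *
s=bot.read_state();M=R.from_rotvec(s["tcp_rot"]).as_matrix()
print(s["q"],M.T@(np.array([.5747,.0178,.2276])-s["tool_pos"]))
bot.read_camera("scene");bot.read_camera("top")
a=bot.spot_point("scene","catch_grip")[:1];b=bot.spot_point("top","catch_grip")[:1];print(a,b)
if a and b: print(tri([ray("scene",a[0]["pixel"]),ray("top",b[0]["pixel"])]))
for c,p in(("scene",a),("scene",bot.spot_point("scene","lever_grip")[:1])):print(p)
E
```

```text
time: 16.52
tool_pos: [0.5312, -0.1587, 0.3007]
wrist_force: [-10.5, -4.9, 1.7]
time: 16.9
tool_pos: [0.5368, -0.157, 0.3025]
wrist_force: [0.3, 0.4, 0.9]
width: 0.799
time: 17.52
tool_pos: [0.537, -0.1571, 0.4037]
wrist_force: [0.2, -0.0, -0.8]
width: 0.798
tool_pos: [0.5366, -0.157, 0.4026]
time: 18.52
tool_pos: [0.5366, -0.1571, 0.4025]
tcp_rot: [-0.33, 3.124, 0.0]
wrist_force: [0.4, -0.4, 0.2]
width: 0.8
grip_force: 0.0
[-3.29376280e-01 -1.48001799e-02  1.60698620e+00  1.31548819e-04
  1.54920330e+00 -2.11093102e+00] [-0.07381533  0.16300917  0.17495355]
[{'pixel': [187.2, 320.4], 'conf': 0.53}] [{'pixel': [193.7, 332.1], 'conf': 0.45}]
(array([0.57862387, 0.01011245, 0.24831573]), [4.2, 4.2])
[{'pixel': [187.2, 320.4], 'conf': 0.53}]
[{'pixel': [180.7, 259.3], 'conf': 0.77}]
```

In the tool's units: 0.055 m / 0.4 = 0.1375, 0.053 m / 0.4 = 0.1325.

```bash
python3 -m jog '[[-0.0625, 0.1375, 0, 0], [-0.0625, 0.1375, 0, 0], [-0.06, 0.1325, 0, 0], [0, 0, 0.125, 0], [0, 0, 0.125, 0]]' 0.7 | grep -E "time|pos|wrist"; python3 -m jog '[[0, 0, 0.125, 0], [0, 0, 0.0625, 0], [0, 0, 0, 0]]' | grep -E "time|pos|wrist"
python3 - <<'E'
from h import *
im=shot("wrist","w9.png").astype(int);m=(im[...,0]-im[...,1]>90)&(im[...,0]-im[...,2]>90)
m[:,:260]=0;m[:,380:]=0
for r in range(200,330,20):
    c=np.nonzero(m[r])[0];print(r,(c.min(),c.max()) if len(c) else None)
E
```

```text
time: 19.4
tool_pos: [0.5751, 0.019, 0.3022]
wrist_force: [0.8, -0.8, -0.3]
time: 19.77
tool_pos: [0.5724, 0.0177, 0.2244]
wrist_force: [-0.9, -0.2, -0.0]
200 None
220 None
240 None
260 None
280 (np.int64(300), np.int64(333))
300 (np.int64(301), np.int64(333))
320 (np.int64(303), np.int64(331))
```

The paddle is between the fingers (cols 300–333). I close and push it in.

In the tool's units: -0.01 m / 0.4 = -0.025, -0.008 m / 0.4 = -0.02.

```bash
python3 -m jog '[[0, 0, 0, 0], [0, 0, 0, 0], [0, 0, 0, 0], [0, 0, 0, 0], [0, 0, 0, 0]]' 0.0 40 | grep -E "pos|wrist|width|grip"; python3 -m jog '[[0, -0.025, 0, 0], [0, -0.025, 0, 0], [0, -0.02, 0, 0], [0, -0.01, 0, 0], [0, 0, 0, 0]]'| grep -E "pos|wrist|width"; python3 -m jog '[[0, -0.0075, 0, 0], [0, 0, 0, 0]]'| grep -E "time|pos|wrist|width"
```

```text
tool_pos: [0.5753, 0.0176, 0.2292]
wrist_force: [-0.9, -0.3, 5.9]
width: 0.159
grip_force: 42.0
tool_pos: [0.5819, -0.0131, 0.2292]
wrist_force: [-1.5, 2.2, 5.3]
width: 0.163
time: 21.32
tool_pos: [0.5821, -0.0139, 0.2292]
wrist_force: [-2.4, 7.5, 7.9]
width: 0.159
```

Careful with the scale: shifts go in shares of 40 cm and turns go in shares of 4 rad. That gives: -0.003 m / 0.4 = -0.0075.

```bash
python3 -m jog '[[0, -0.0075, 0, 0], [0, 0, 0, 0]]'| grep -E "time|pos|wrist|width"; python3 -m jog '[[0, 0.0075, 0, 0], [0, 0, 0, 0]]'| grep -E "time|pos|wrist|width"; python3 -m jog '[[0, 0, 0, 0], [0, 0, 0, 0], [0, 0, 0, 0]]' 0.6 | grep -E "pos|wrist|width"; python3 -m jog '[[0, 0, -0.125, 0], [0, 0, -0.125, 0], [0, 0, -0.125, 0], [0, 0.15, -0.05, 0], [0, 0.15, 0, 0]]' | grep -E "pos|wrist|width"; python3 -m jog '[[0, 0.1, 0, 0], [0, 0, 0, 0], [0, 0, 0, 0]]'| grep -E "time|pos|wrist"
python3 - <<'E'
from h import *
np.set_printoptions(precision=4,suppress=True)
bot.read_camera("top");im=shot("scene","s10.png")
a=bot.spot_point("scene","catch_grip")[:1];b=bot.spot_point("top","catch_grip")[:1];print(a,b,bot.spot_point("scene","lever_grip")[:1])
if a and b: print(tri([ray("scene",a[0]["pixel"]),ray("top",b[0]["pixel"])]))
d=cv2.imread("pics/scene0.png").astype(int)
for x in(d,im[:,:,::-1].astype(int)):
    m=(x[...,2]-x[...,1]>110)&(x[...,2]-x[...,0]>110);m[:, :280]=0;m[:,340:]=0;m[:150]=0;m[230:]=0
    r,c=np.nonzero(m);print(m.sum(),r.mean(),c.mean())
cv2.imwrite("pics/s10c.png",cv2.resize(cv2.imread("pics/s10.png")[150:380,150:400],None,fx=2.5,fy=2.5))
E
```

```text
time: 21.58
tool_pos: [0.5821, -0.0141, 0.2291]
wrist_force: [-3.7, 15.6, 8.5]
width: 0.155
time: 21.82
tool_pos: [0.5821, -0.0139, 0.2292]
wrist_force: [-2.5, 7.8, 7.7]
width: 0.158
tool_pos: [0.5815, -0.0169, 0.2269]
wrist_force: [1.1, -0.2, 0.5]
width: 0.602
tool_pos: [0.5576, 0.1004, 0.4001]
wrist_force: [1.4, 0.4, 0.0]
width: 0.603
time: 23.2
tool_pos: [0.5483, 0.1386, 0.3968]
wrist_force: [-0.2, -0.4, 0.0]
[{'pixel': [270.8, 303.9], 'conf': 0.65}] [{'pixel': [192.5, 340.9], 'conf': 0.65}] [{'pixel': [180.3, 256.1], 'conf': 0.61}]
(array([ 0.6164, -0.0518,  0.0104]), [30.7, 30.7])
81 193.1851851851852 313.0617283950617
85 194.3294117647059 312.3058823529412
```

View pics/s10c.png

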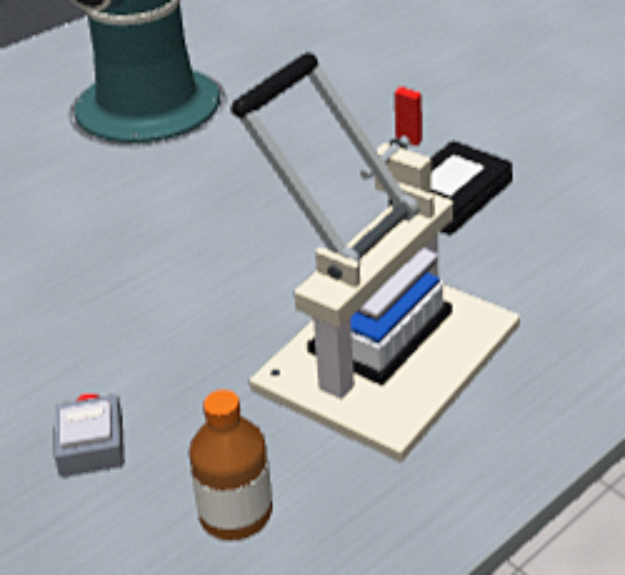

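The picture shows the lever up, the paddle at (115,408) with its bolt under the arm, the mat on the plate and the bystanders in place. The arm is clear, so I hand in.

```bash
python3 -c "
from workcell import bot
print(bot.finish_job())"
```

```text
the job is handed in; nothing more can be done
None
```

I handed the job in at about 23 s with the mat home on the plate, the lever up, the catch locked in and the arm clear of everything; the one doubt is that the press briefly peaked at about 20–23 N at the handle, above the 18 N you gave as the crush point, before I eased to about 14 N and held for about a second.

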